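Gauge a craft jar with the big classroom caliper

ROBOT

A 6-joint arm with a two-finger parallel gripper is mounted at the origin on the work surface. World frame = base frame: x ahead of the robot, y to its left, z up, the work surface at z = 0. Lengths are in m, angles in rad, forces in N, time in s.
With the tool pointing down it reaches from about 0.375 to 0.9 m from the base axis. Payload 3.1 kg.
Tool frame: the origin (TCP) lies midway between the tips of the shut fingers; the grasp point (between the pads) lies 19 mm behind it; z points along the fingers, y is the line along which they close (so a half turn about z gives the same grasp; the last joint's range is limited). The gripper opens to 87 mm and grips with 3 to 60 N. Pads are 19 mm wide; open, the fingers measure 117 mm over their backs; the gripper's body (75 mm by 190 mm) begins 51 mm behind the grasp point.
Start: joints at [1.079, 0.527, 1.433, -0, 1.181, -0.178], TCP at [0.192, 0.595, 0.202] pointing down, gripper open.
Joint ranges: [-3.08, 3.08], [-0.75, 2.2], [0.22, 2.44], [-1.43, 4.57], [0, 2.65], [-2.85, 2.85]. Speed limits (rad/s): [2.79, 2.79, 3.14, 3.14, 3.14, 3.14].

INTERFACE

Orientations are given as a unit quaternion [x, y, z, w].
In Python, from rig import get_obs, cams, job gives the robot as it stands.
- The arm moves only by the tool servo_tool, never from a script. Its argument "moves" is text: rows parted by semicolons, each of 5 numbers parted by spaces: the shift along the tool's x, y, z in m, then the turn about the tool's z in degrees, then the finger opening in m, from 0 to 0.087. In form: dx dy dz spin claw; .... A call has 1 to 10 rows; each row is the pose to reach, as a shift and turn from the pose commanded when the call began, along the tool's axes at that moment; what a row does not reach only later rows make up. A row lasts 1/12 s, in which the tool goes at most 41.7 mm and 7.16 degrees, less where a joint would pass 70% of its speed; a pose out of reach is approached as far as the arm can. A call with a gripper value outside its range is refused whole. The fingers move at their own pace and stop on an object; "grip_force" is the grip in N (left out, the last holds). Time passes only in rows, so rows that repeat a pose let the fingers close. It gives the time, the measured TCP pose, the force, the opening and the grip force at its end, in the units of the state.
- get_obs(): the state, without advancing time (a new reading comes with each control period).
- cams.camera(name): name is "scene" or "top" or "wrist"; returns the picture (400x640x3 uint8, blue, green, red); there is no depth.
- cams.camera_model(name): a dict with "fx", "fy", "cx", "cy" (pixels), "R" (3x3) and "t" (3): a world point X has camera coordinates R X + t. Camera axes: x right, y down, z forward; pixel columns grow to the right and rows downward; lengths in m; the calibration is good to about 2 mm. A picture is of the moment at which its call begins: read the wrist's pose just before it. camera_model takes no time and is no camera call; for the wrist camera it gives the pose at the moment of the call.
- job.hand_in(): hands the job in; it is judged then, once.
The state is a dict: "time": time; "q": joint angles; "joint_velocities": joint speeds; "joint_torque": joint torques, N m; "position": TCP position; "tool_rot": TCP orientation; "ft_force": force on the tool from outside, world axes, zero at the start; "moment": the same for the moment, N m; "grip_width": finger opening in m; "grip_force": force on a finger pad.
Only numpy, scipy, OpenCV 4.12 (cv2) and the standard library are available. Lean on these libraries where they do the work, as an engineer would, in place of code of your own. Each camera call takes 0.05 s, during which the arm holds its last target. There are 200 camera calls.

TASK

Take the taller of the two jars out of the slanted drying rack, stand it upright on the table between the open jaws of the big wooden caliper and let go of it. Then slide the movable jaw towards it, pushing the jar up against the caliper's anvil pad, until jaw and pad both bear firmly but gently on the jar, and let go, leaving it upright and held between them. Leave the short jar, the phone and the glitter dish alone.

Things in the scene. Friction and masses are not known exactly. Their poses are not given: they have to be found in the camera images.
- tall_jar_center (a point): Centre (on the axis, half-way up) of the taller jar: white cylinder 60 mm in diameter, 115 mm tall, side straight to 89 mm above the base, then a shoulder and a metal lid 54 mm across; 0.2 to 0.35 kg. z runs from base to lid. At the start it leans 28 degrees from vertical in one of the rack's two cradles (either), lid up and towards the robot.
- short_jar_center (a point): Centre of the shorter jar, same make and diameter (60 mm), only 80 mm tall; leans in the other cradle, 130 mm away. Leave it where it is.
- rack: Wooden drying rack fixed on the table, base 150 x 270 mm. Origin on the table midway between two cradles at y = +65 and -65 mm; x away from the robot. Each holds a jar's base centre 42 mm above the table at x = 0; jar axis leans 28 degrees towards -x. An open V trough, 70 mm long, carries the underside; the sides along y are free for fingers. A jar comes out freely along its axis, lid first.
- caliper: Wooden caliper fixed flat on the table; origin on the table, z up. Beam along y, 285 mm long, x = 77 to 113 mm, 22 mm high. Two jaws, 40 mm high, reach from it to x = -35 mm. Fixed jaw's face: plane y = -120 mm, looking to +y; a stiff anvil pad, 56 mm wide, stands 14 to 59 mm out from it (unmeasured, differs each time). Sliding jaw's face: y = -120 mm + gap. Between them is bare table.
- fixed_face (a point): Point on the fixed jaw's face, 20 mm above the table, at caliper x = 0, y = -120 mm; axes as the caliper's. The anvil pad (on a screw, it does not give way) is centred in front of it and stands 14 to 59 mm out towards +y; then comes the room for the jar, near x = 0. A jar centre 45 mm short of the sliding jaw's face clears both.
- sliding_jaw (a joint): Gap between the two jaws' faces, m (more is open, to 0.175; starts 0.155 to 0.17; ends at 60 mm plus the unmeasured anvil). The jaw slides along caliper y with about 4 N dry friction and stays where left. Pushing the jar along takes 1 to 3 N more; at the anvil the force rises steeply. 5 to 12 N above the sliding force, kept while letting go, is firm; over 22 N on the jar is too hard.
- jaw_grip (a point): Grip point on the sliding jaw's upright wooden handle fin, 90 mm above the table, 95 mm along caliper +x and 30 mm along +y from the sliding jaw's face. Fin 16 mm thick along caliper y, 34 mm along x, from 39 to 109 mm above the table; moves with the jaw.
- phone: Phone 75 x 150 x 9 mm lying on the table; origin under its centre. Leave alone.
- glitter_dish: Round dish, 90 mm across, 22 mm high, with green glitter; origin under its centre. Leave alone.
There are look-alikes about, which are no part of the job. What is shaped like the part that bears tall_jar_center but green or orange is not meant.

How it is judged:
By the outcome, as a careful person would: the job done as asked, in the order asked, and still so for the second after the job is handed in, with the robot touching nothing.
It also fails if it takes over 64 s, if anything falls off the work surface, if the arm or the gripper's body presses on something with over 40 N, if the wrist force passes 120 N, or if a joint passes its speed limit or range.

## Working session

There is one attempt and no reset: what is moved stays moved. The work goes in short steps, Python scripts to look and compute and a tool call to move; the robot and the scene stay as the last step left them, time stands still between calls to the robot, and variables do not carry over. Pictures are saved under pics/ and viewed, at most 10 in all, crops included, and the job is handed in when it is done.

Besides the shell and the picture viewer there is one more tool, called after "Request:" by a JSON object that holds its "method" and its "body", one argument or row to a line. servo_tool: Moves the arm, as the interface text tells. Its arguments: {"type":"object","properties":{"moves":{"type":"string"},"grip_force":{"type":"number"}},"required":["moves"]}

```bash
mkdir -p pics; ls; python3 - <<'E'
from rig import get_obs,cams
import cv2,numpy as np
o=get_obs();print(o)
for n in ["scene","top"]:
    im=cams.camera(n);cv2.imwrite(f"pics/{n}0.png",im)
    m=cams.camera_model(n);print(n,m, -np.array(m["R"]).T@np.array(m["t"]))
E
```

```text
pics
{'time': 0.0, 'q': array([ 1.07946708e+00,  5.28471634e-01,  1.43388269e+00, -3.09874727e-05,
        1.18135163e+00, -1.78466030e-01]), 'joint_velocities': array([ 1.23444592e-03,  5.84921763e-04,  8.91154985e-04, -9.08771755e-05,
        1.79843490e-04,  1.97666562e-03]), 'joint_torque': array([ 1.09566132e-03, -4.40036523e+01, -1.76598090e+01,  6.34386786e-02,
        5.81715989e-02, -1.58438556e-04]), 'position': array([0.19196422, 0.59399694, 0.20097453]), 'tool_rot': array([ 1.55788473e-01,  9.87789874e-01, -1.00265936e-03, -3.33761691e-04]), 'ft_force': array([0.4931616 , 0.10093627, 0.29407361]), 'moment': array([-0.03936303, -0.0118273 ,  0.02477824]), 'grip_force': 0.0, 'grip_width': 0.08693998497821302}
scene {'fx': 436.9947288776006, 'fy': 436.9947288776006, 'cx': 318.1586592467235, 'cy': 209.04354295848546, 'R': array([[ 0.84612613,  0.53285053,  0.01186913],
       [ 0.34974057, -0.53828184, -0.76676867],
       [-0.40218416,  0.65293413, -0.64181378]]), 't': array([-0.51122054, -0.13012004,  1.40210701])} [ 1.04197055 -0.71312063  0.80618737]
top {'fx': 408.35190948222794, 'fy': 408.35190948222794, 'cx': 319.79279545573877, 'cy': 205.57497413601317, 'R': array([[ 0.02780579, -0.99961213, -0.00155521],
       [-0.99208732, -0.02740585, -0.12252209],
       [ 0.12243194,  0.00494973, -0.99246457]]), 't': array([0.00581409, 0.58239515, 1.20694749])} [0.42985626 0.01579881 1.26921793]
```

View pics/scene0.png

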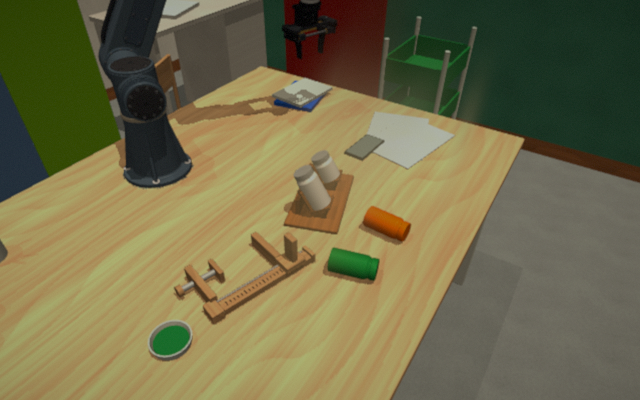

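View pics/top0.png

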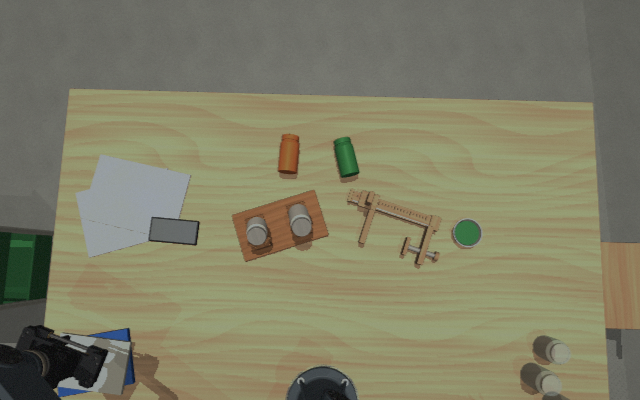

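The scene view shows the robot, the rack at about (320,200) with two white jars, the caliper at about (250,275), and green/orange decoys. The top view shows the rack at (280,225) and the caliper at (400,225), with the anvil at the right end near (405,247). I'll enlarge both.

```bash
python3 - <<'E'
import cv2,numpy as np
t=cv2.imread("pics/top0.png")[175:275,225:485];s=cv2.imread("pics/scene0.png")[140:320,165:365]
cv2.imwrite("pics/topc.png",cv2.resize(t,None,fx=3,fy=3,interpolation=2))
cv2.imwrite("pics/scenec.png",cv2.resize(s,None,fx=3.3,fy=3.3,interpolation=2))
E
```

```text
(no output)
```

View pics/topc.png

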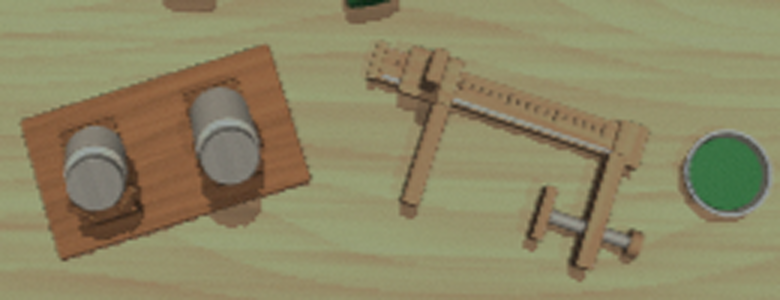

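View pics/scenec.png

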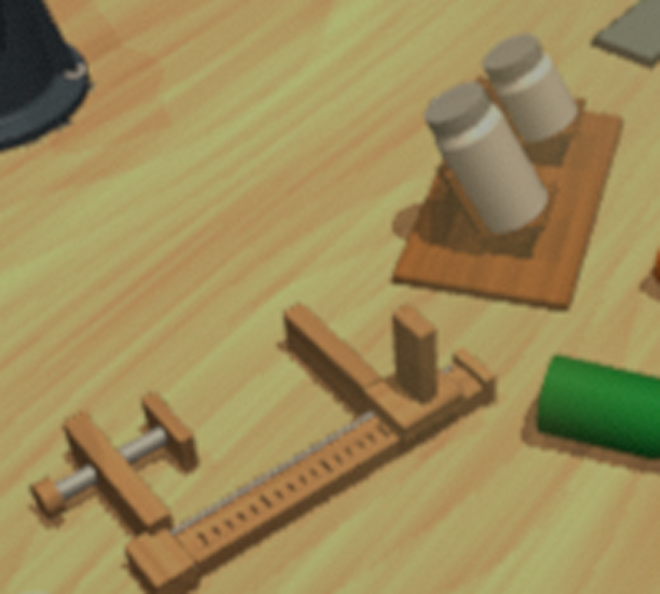

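The tall jar is in the -y cradle (right in the top view, lid at crop (229,157); scene crop (463,107)). The fin top is at top crop (433,68). The sliding jaw tip is at (408,206), the fixed jaw tip at (580,270) and the anvil pad at (540,218).

```bash
cat > h.py <<'E'
import cv2,numpy as np
from rig import get_obs,cams,job
from scipy.spatial.transform import Rotation as Ro
def ray(n,uv,m=None):
    m=m or cams.camera_model(n);R=np.array(m["R"]);c=-R.T@np.array(m["t"])
    d=R.T@np.array([(uv[0]-m["cx"])/m["fx"],(uv[1]-m["cy"])/m["fy"],1]);return c,d/np.linalg.norm(d)
def plane(n,uv,z,m=None):
    c,d=ray(n,uv,m);return c+d*(z-c[2])/d[2]
def tri(a,b):
    A=np.zeros((3,3));r=np.zeros(3)
    for c,d in(a,b):
        P=np.eye(3)-np.outer(d,d);A+=P;r+=P@c
    p=np.linalg.solve(A,r);return p,[np.linalg.norm(np.cross(p-c,d)) for c,d in(a,b)]
T=lambda u,v:((u+.5)/3-.5+225,(v+.5)/3-.5+175)
S=lambda u,v:((u+.5)/3.3-.5+165,(v+.5)/3.3-.5+140)
E
python3 - <<'E'
from h import *
np.set_printoptions(precision=4,suppress=True)
# rack by colour
im=cv2.imread("pics/top0.png");hsv=cv2.cvtColor(im,cv2.COLOR_BGR2HSV)
print(hsv[190,310],hsv[212,240],hsv[170,400])
c=[plane("top",T(*p),.012) for p in[(22,122),(268,45),(310,180),(62,258)]]
print(np.array(c),[np.linalg.norm(c[i]-c[i-1]) for i in range(4)])
d=c[1]-c[0]+c[2]-c[3];print("rack y yaw",np.degrees(np.arctan2(-d[0],d[1]))) , print("rack origin",np.mean(c,0))
print("lid",tri(ray("top",T(229,157)),ray("scene",S(463,107))))
print("short lid",tri(ray("top",T(95,182)),ray("scene",S(512,60))))
print("fin top",tri(ray("top",T(434,68)),ray("scene",S(415,322))))
for n,f,z,ps in[("top",T,.04,dict(sj0=(449,105),sj1=(417,207),fj0=(607,155),fj1=(572,265),pad0=(554,188),pad1=(537,246))),
 ("scene",S,.04,dict(sj1R=(285,311),sj1L=(302,306),fj1R=(67,422),fj1L=(85,413),pad0=(195,450),pad1=(153,395)))]:
    for k,p in ps.items():print(n,k,plane(n,f(*p),z))
E
```

```text
[ 22  87 126] [ 18 101 124] [ 21  86 149]
[[ 0.547   0.2928  0.012 ]
 [ 0.6344  0.0415  0.012 ]
 [ 0.4955 -0.0057  0.012 ]
 [ 0.4093  0.2445  0.012 ]] [np.float64(0.14592237266989036), np.float64(0.2660007722897733), np.float64(0.14664663109292236), np.float64(0.2646428073779587)]
rack y yaw -160.90513659673508
rack origin [0.5216 0.1433 0.012 ]
lid (array([0.5107, 0.0738, 0.1385]), [np.float64(0.003238654500157445), np.float64(0.003238654500157328)])
short lid (array([0.4829, 0.1998, 0.1047]), [np.float64(0.00028833246065139754), np.float64(0.0002883324606516509)])
fin top (array([ 0.6018, -0.1202,  0.1038]), [np.float64(0.0003926949040747257), np.float64(0.0003926949040746087)])
top sj0 [ 0.5736 -0.1435  0.04  ]
top sj1 [ 0.4701 -0.1128  0.04  ]
top fj0 [ 0.5274 -0.3027  0.04  ]
top fj1 [ 0.417  -0.2675  0.04  ]
top pad0 [ 0.4929 -0.2495  0.04  ]
top pad1 [ 0.4348 -0.2327  0.04  ]
scene sj1R [ 0.4708 -0.1106  0.04  ]
scene sj1L [ 0.4783 -0.099   0.04  ]
scene fj1R [ 0.4138 -0.2845  0.04  ]
scene fj1L [ 0.4183 -0.2713  0.04  ]
scene pad0 [ 0.5076 -0.2552  0.04  ]
scene pad1 [ 0.4468 -0.2319  0.04  ]
```

Request:
{"method": "servo_tool", "body": {
  "moves": "-0.02 -0.02 -0.05 -4 0.087; -0.045 -0.04 -0.08 -8 0.087; -0.07 -0.06 -0.1 -12 0.087; -0.095 -0.085 -0.1 -16 0.087; -0.12 -0.105 -0.1 -20 0.087; -0.145 -0.13 -0.1 -24 0.087; -0.17 -0.15 -0.1 -28 0.087; -0.195 -0.17 -0.1 -32 0.087; -0.22 -0.195 -0.1 -37 0.087; -0.245 -0.215 -0.1 -37 0.087"
}}

```text
time: 0.93
position: [0.3591, 0.3127, 0.3016]
tool_rot: [-0.167, 0.986, -0.0, -0.001]
ft_force: [0.6, -0.2, 0.4]
grip_width: 0.0874
grip_force: 0.0
```

```bash
cat >> h.py <<'E'
np.set_printoptions(precision=4,suppress=True)
def shift(target,yaw_deg=None):
    "tool-axis shift from the measured pose to a world point; yaw = wanted world angle of tool y"
    o=get_obs();R=Ro.from_quat(o["tool_rot"]).as_matrix()
    a=np.degrees(np.arctan2(R[1,1],R[0,1]))
    print("t",round(o["time"],2),"pos",o["position"],"yaw_y",a,"tilt",R[:,2],"shift",R.T@(np.array(target)-o["position"]),"spin",None if yaw_deg is None else a-yaw_deg)
E
python3 -c "
from h import *
shift([.47,.06,.33],109.1)"
```

```text
t 0.93 pos [0.3591 0.3127 0.3016] yaw_y 109.25476602221394 tilt [-0.001  -0.0009 -1.    ] shift [-0.0214 -0.2751 -0.0282] spin 0.15476602221394842
```

Request:
{"method": "servo_tool", "body": {
  "moves": "-0.003 -0.035 -0.005 0 0.087; -0.006 -0.07 -0.01 0 0.087; -0.009 -0.105 -0.015 0 0.087; -0.012 -0.14 -0.02 0 0.087; -0.015 -0.175 -0.025 0 0.087; -0.018 -0.21 -0.028 0 0.087; -0.021 -0.245 -0.028 0 0.087; -0.021 -0.275 -0.028 0 0.087; -0.021 -0.275 -0.028 0 0.087; -0.021 -0.275 -0.028 0 0.087"
}}

```text
time: 1.77
position: [0.469, 0.0604, 0.3294]
tool_rot: [-0.164, 0.986, 0.0, -0.001]
ft_force: [-0.1, 0.2, -0.5]
grip_width: 0.0868
grip_force: 0.0
```

```bash
python3 - <<'E'
from h import *
m=cams.camera_model("wrist");im=cams.camera("wrist");cv2.imwrite("pics/w1.png",im)
import pickle;pickle.dump(m,open("w1.pkl","wb"))
print(m,-m["R"].T@m["t"]);shift([.5,.07,.2],109.1)
E
```

```text
{'fx': 291.85595066831155, 'fy': 291.85595066831155, 'cx': 321.4162051479675, 'cy': 201.22642588222692, 'R': array([[-0.3234,  0.9463,  0.0019],
       [ 0.9067,  0.3093,  0.2867],
       [ 0.2707,  0.0945, -0.958 ]]), 't': array([ 0.0936, -0.5163,  0.3802])} [0.3955 0.0352 0.5121]
t 1.82 pos [0.4685 0.0615 0.3295] yaw_y 108.98337634594166 tilt [-0.0016  0.0008 -1.    ] shift [-0.0327 -0.0024  0.1294] spin -0.11662365405832986
```

View pics/w1.png

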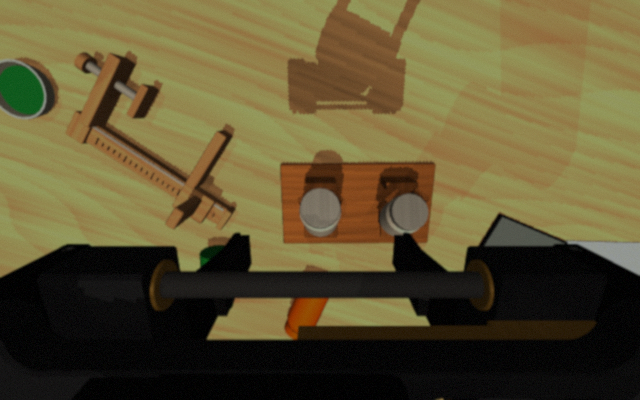

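Wrist view: tall jar lid at (320,209), short jar lid at (408,212), rack corners near (281,163), (435,163), (428,242), (284,242). The whole caliper is visible at upper left.

```bash
python3 - <<'E'
from h import *
import pickle;m=pickle.load(open("w1.pkl","rb"))
W=lambda u,v:ray("wrist",(u,v),m)
print("rack",np.array([plane("wrist",p,.012,m) for p in[(281,163),(435,163),(428,242),(284,242)]]))
for z in(.137,.1435):print("lid plane",z,plane("top",T(229,157),z),plane("scene",S(463,107),z),plane("wrist",(320,209),z,m))
print("lid tw",tri(ray("top",T(229,157)),W(320,209)),"sw",tri(ray("scene",S(463,107)),W(320,209)))
g=cv2.cvtColor(cv2.imread("pics/w1.png"),cv2.COLOR_BGR2HSV);t=cv2.cvtColor(cv2.imread("pics/top0.png"),cv2.COLOR_BGR2HSV)
s=cv2.cvtColor(cv2.imread("pics/scene0.png"),cv2.COLOR_BGR2HSV)
print("w sat col",g[180:250:3,320,1:].tolist());print("t along",t[200:245:2,301,1:].tolist())
for n,h,(x0,y0,x1,y1) in[("w",g,(275,155,440,250)),("t",t,(235,190,330,262)),("s",s,(285,140,360,240))]:
    k=((h[...,1]<60)&(h[...,2]>70)).astype(np.uint8)
    q=np.zeros_like(k);q[y0:y1,x0:x1]=k[y0:y1,x0:x1]
    for c in cv2.findContours(q,0,2)[0]:
        if cv2.contourArea(c)>60:print(n,cv2.contourArea(c),cv2.minAreaRect(c))
E
```

```text
rack [[ 0.4943 -0.0035  0.012 ]
 [ 0.4086  0.2474  0.012 ]
 [ 0.5477  0.2986  0.012 ]
 [ 0.6345  0.0441  0.012 ]]
lid plane 0.137 [0.5082 0.0719 0.137 ] [0.5118 0.0779 0.137 ] [0.5124 0.0739 0.137 ]
lid plane 0.1435 [0.5077 0.0716 0.1435] [0.517  0.0702 0.1435] [0.5104 0.0732 0.1435]
lid tw (array([0.5068, 0.0715, 0.1554]), [np.float64(0.0005001261478092356), np.float64(0.000500126147809221)]) sw (array([0.5128, 0.0745, 0.1388]), [np.float64(0.0011580894532391597), np.float64(0.001158089453239137)])
w sat col [[202, 43], [203, 74], [189, 89], [53, 115], [51, 119], [49, 119], [46, 121], [48, 121], [48, 118], [44, 121], [48, 122], [50, 122], [48, 123], [50, 118], [46, 110], [48, 118], [37, 118], [46, 140], [60, 119], [161, 119], [202, 126], [142, 129], [121, 147], [122, 149]]
t along [[134, 129], [132, 126], [98, 120], [32, 126], [33, 124], [32, 128], [32, 127], [24, 148], [11, 159], [21, 95], [24, 127], [26, 128], [24, 126], [22, 126], [25, 123], [26, 126], [21, 122], [25, 124], [65, 102], [137, 95], [132, 93], [132, 91], [100, 115]]
w 1044.5 ((407.9500427246094, 214.14999389648438), (35.417503356933594, 40.79337692260742), 18.43494987487793)
w 1292.5 ((320.0, 210.5), (43.0, 38.0), 90.0)
t 444.0 ((256.5, 230.5), (27.0, 21.0), 90.0)
t 521.0 ((299.5, 220.00003051757812), (31.939001083374023, 20.55480194091797), 71.56504821777344)
s 97.0 ((302.1000671386719, 171.20001220703125), (7.602630615234375, 17.8885440826416), 63.43495178222656)
s 93.0 ((353.0, 148.5), (15.0, 12.0), 90.0)
```

Request:
{"method": "servo_tool", "body": {
  "moves": "-0.03 -0.003 0.02 0 0.087; -0.06 -0.003 0.05 0 0.087; -0.06 -0.003 0.085 0 0.087; -0.06 -0.003 0.12 0 0.087; -0.06 -0.003 0.15 0 0.087; -0.06 -0.003 0.18 0 0.087; -0.06 -0.003 0.205 0 0.087; -0.06 -0.003 0.225 0 0.087; -0.06 -0.003 0.237 0 0.087; -0.06 -0.003 0.237 0 0.087"
}}

```text
time: 2.65
position: [0.5236, 0.0803, 0.0903]
tool_rot: [-0.167, 0.986, 0.001, -0.003]
ft_force: [0.1, 0.5, 0.4]
grip_width: 0.087
grip_force: 0.0
```

```bash
python3 - <<'E'
from h import *
m=cams.camera_model("wrist");im=cams.camera("wrist");a=cv2.resize(im[120:400,200:440],None,fx=1.6,fy=1.6)
s=cams.camera("scene")[130:250,270:390];s=cv2.resize(s,None,fx=3.7,fy=3.7,interpolation=2)[:448]
a=a[:444];s=s[:444];cv2.imwrite("pics/w2.png",np.hstack([a,s[:,:400]]))
shift([.526,.078,.092],109.1)
E
```

```text
t 2.75 pos [0.526  0.0797 0.0929] yaw_y 109.18225129446772 tilt [-0.0011  0.0003 -1.    ] shift [ 0.0006 -0.0016  0.0009] spin 0.08225129446772428
```

View pics/w2.png

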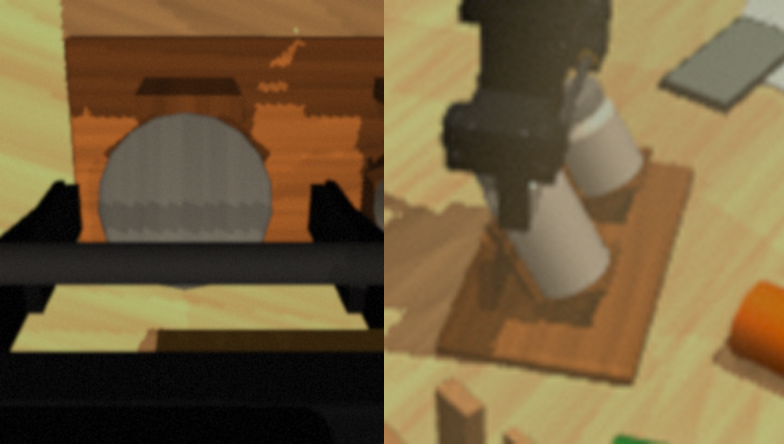

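Both fingers straddle the upper tall jar. The lid centre in the crop is (185,200) and the finger gap centre is about 195, so the jar sits about 2–3 mm to -y. I'll close on it now.

Request:
{"method": "servo_tool", "body": {
  "moves": "0 -0.002 0 0 0.087; 0 -0.002 0 0 0.07; 0 -0.002 0 0 0.06; 0 -0.002 0 0 0.05; 0 -0.002 0 0 0.05; 0 -0.002 0 0 0.05; 0 -0.002 0 0 0.05; 0 -0.002 0 0 0.05",
  "grip_force": 15
}}

```text
time: 3.42
position: [0.527, 0.0778, 0.0934]
tool_rot: [-0.165, 0.986, 0.001, 0.0]
ft_force: [-0.7, 5.2, 4.1]
grip_width: 0.059
grip_force: 15.0
```

Request:
{"method": "servo_tool", "body": {
  "moves": "0.0035 -0.0015 -0.0066 0 0.05; 0.007 -0.001 -0.0132 0 0.05; 0.0117 -0.001 -0.022 0 0.05; 0.0164 -0.001 -0.031 0 0.05; 0.0235 -0.001 -0.044 0 0.05; 0.033 -0.001 -0.062 0 0.05; 0.042 -0.001 -0.08 0 0.05; 0.052 -0.001 -0.097 0 0.05; 0.06 -0.001 -0.113 0 0.05; 0.06 -0.001 -0.113 0 0.05"
}}

```text
time: 4.25
position: [0.4698, 0.055, 0.2089]
tool_rot: [-0.166, 0.986, -0.001, 0.001]
ft_force: [0.4, 0.5, -2.5]
grip_width: 0.059
grip_force: 15.0
```

```bash
python3 - <<'E'
from h import *
o=get_obs();print(o["ft_force"],o["grip_width"],o["grip_force"])
shift([.49,-.16,.25],72.9)
E
```

```text
[ 0.3693  0.5243 -2.5131] 0.059031628084953804 14.999151527881622
t 4.25 pos [0.4698 0.055  0.2089] yaw_y 109.06678222097828 tilt [ 0.0026 -0.0019 -1.    ] shift [ 0.0511 -0.2099 -0.0407] spin 36.16678222097828
```

Request:
{"method": "servo_tool", "body": {
  "moves": "0.004 -0.015 -0.01 4 0.05; 0.01 -0.04 -0.02 8 0.05; 0.016 -0.07 -0.03 13 0.05; 0.023 -0.1 -0.04 18 0.05; 0.03 -0.13 -0.041 23 0.05; 0.038 -0.16 -0.041 28 0.05; 0.045 -0.185 -0.041 33 0.05; 0.051 -0.205 -0.041 36.2 0.05; 0.051 -0.21 -0.041 36.2 0.05; 0.051 -0.21 -0.041 36.2 0.05"
}}

```text
time: 5.08
position: [0.491, -0.1607, 0.2462]
tool_rot: [0.15, 0.989, -0.0, -0.001]
ft_force: [-0.8, 0.2, -2.6]
grip_width: 0.0592
grip_force: 15.0
```

```bash
python3 - <<'E'
from h import *
o=get_obs();print(o["ft_force"],o["grip_width"],o["grip_force"])
m=cams.camera_model("wrist");im=cams.camera("wrist");s=cams.camera("scene")[150:350,150:390];import pickle;pickle.dump(m,open("w3.pkl","wb"))
cv2.imwrite("pics/w3full.png",im)
a=cv2.resize(im,(640,400))[0:300,80:560]*1; s=cv2.resize(s,None,fx=1.5,fy=1.5,interpolation=2)[:300,:]
cv2.imwrite("pics/w3.png",np.hstack([a[:,:440],s[:300,:360]]))
shift([.449,-.153,.095],72.9)
E
```

```text
[-0.7531  0.1854 -2.5938] 0.05916587126614207 14.999354928731918
t 5.18 pos [ 0.4905 -0.1583  0.2462] yaw_y 72.9023723882166 tilt [-0.0021  0.0016 -1.    ] shift [ 0.0408 -0.0073  0.1513] spin 0.0023723882165995747
```

View pics/w3.png

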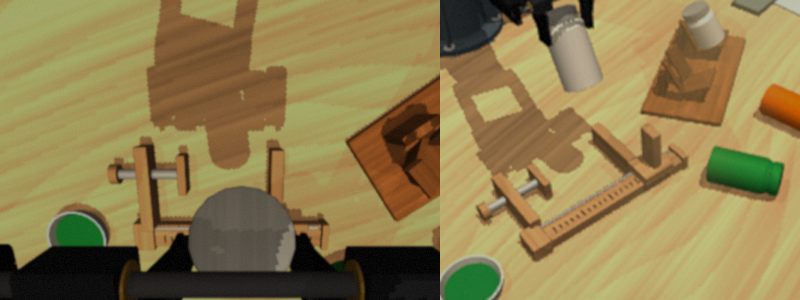

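The jar hangs leaning 28° in the grip above the caliper. The jaws look vertical in the wrist image, so the yaw matches. Fixed jaw face at about full-frame (234,150), pad face (268,155–190), sliding jaw face (348,150).

```bash
python3 - <<'E'
from h import *
import pickle;m=pickle.load(open("w3.pkl","rb"))
im=cv2.imread("pics/w3full.png")
for v in(152,165,180):
    g=cv2.cvtColor(im,cv2.COLOR_BGR2GRAY)[v-1:v+2,205:375].mean(0);d=np.diff(g)
    print(v,[(205+i,int(d[i])) for i in range(len(d)) if abs(d[i])>11])
X=np.array([.956,-.294,0]);Y=np.array([.294,.956,0]);O=np.array([.488,-.165,0])
for n,p in dict(fj_tip=(234,147),fj=(236,180),pad_a=(268,153),pad_b=(268,190),sj_tip=(348,147),sj=(347,180)).items():
    q=plane("wrist",p,.04,m);print(n,q,(q-O)@X,(q-O)@Y)
E
```

```text
152 [(212, -12), (224, -17), (225, -36), (226, -29), (232, 12), (233, 34), (234, 44), (235, 24), (257, -15), (258, -26), (259, -20), (266, 22), (267, 25), (268, 13), (288, -21), (289, -12), (329, 21), (330, 16), (345, -19), (346, -19), (347, -19), (348, -34), (349, -16), (350, 22), (351, 35), (352, 20), (364, 17)]
165 [(225, -11), (226, -31), (227, -35), (228, -20), (234, 17), (235, 28), (256, 12), (263, -26), (264, -36), (265, -17), (267, 31), (268, 41), (269, 26), (294, -14), (345, -22), (346, -19), (347, -24), (348, -29), (350, 34), (351, 30), (364, 15)]
180 [(215, -16), (227, -24), (228, -38), (229, -30), (235, 21), (236, 39), (237, 27), (256, -11), (264, -28), (265, -33), (266, -17), (268, 40), (269, 45), (270, 20), (344, -17), (345, -23), (346, -17), (347, -25), (348, -19), (349, 22), (350, 38), (351, 22), (363, 17)]
fj_tip [ 0.4223 -0.2588  0.04  ] -0.03520186710192488 -0.10899963638436082
fj [ 0.4644 -0.273   0.04  ] 0.009193132458287404 -0.11019064238164983
pad_a [ 0.443  -0.2188  0.04  ] -0.027228107830888845 -0.0646518403207727
pad_b [ 0.4905 -0.2363  0.04  ] 0.023345587480339127 -0.06742394459922862
sj_tip [ 0.4668 -0.1154  0.04  ] -0.03481881939101259 0.041169389572303226
sj [ 0.5092 -0.1288  0.04  ] 0.009590711064372221 0.04085516599711468
```

```bash
python3 - <<'E'
from h import *
import pickle;m=pickle.load(open("w3.pkl","rb"))
X=np.array([.956,-.294,0]);Y=np.array([.294,.956,0]);O=np.array([.488,-.165,0])
for n,p,z in [("fj",(226,152),.04),("fj",(228.5,180),.04),("fj base",(234.5,152),0),("pad",(264,165),.04),("pad",(265,180),.04),("padbase",(268.5,165),0),("padbase",(269,180),0),("sj",(351.5,152),.04),("sj",(350.5,180),.04),("sjbase",(346,165),0)]:
    q=plane("wrist",p,z,m);print(n,q,(q-O)@X,(q-O)@Y)
E
```

```text
fj [ 0.4253 -0.2714  0.04  ] -0.028686852480726357 -0.12016250902750615
fj [ 0.4614 -0.2827  0.04  ] 0.009166276978080092 -0.12039342405860007
fj base [ 0.4298 -0.2734  0.    ] -0.023745736611482732 -0.12073350056296575
pad [ 0.4564 -0.2294  0.04  ] -0.011243998744793678 -0.07089067236476668
pad [ 0.4761 -0.2353  0.04  ] 0.009296983101972404 -0.07073629502496312
padbase [ 0.4625 -0.2326  0.    ] -0.004522935104556533 -0.07214509744497159
padbase [ 0.484  -0.2397  0.    ] 0.01812979184674553 -0.07262526204662338
sj [ 0.4745 -0.1128  0.04  ] -0.02826112348430796 0.045957902903093754
sj [ 0.5106 -0.1242  0.04  ] 0.00960325090767901 0.04561923212198464
sjbase [ 0.4964 -0.1232  0.    ] -0.004225607743543092 0.042453210864330924
```

Request:
{"method": "servo_tool", "body": {
  "moves": "0.01 -0.003 0.03 0 0.05; 0.025 -0.006 0.06 0 0.05; 0.041 -0.006 0.09 0 0.05; 0.041 -0.006 0.12 0 0.05; 0.041 -0.006 0.145 0 0.05; 0.041 -0.006 0.16 0 0.05; 0.041 -0.006 0.17 0 0.05; 0.041 -0.006 0.172 0 0.05; 0.041 -0.006 0.172 0 0.05"
}}

```text
time: 5.93
position: [0.45, -0.1514, 0.0745]
tool_rot: [0.148, 0.989, 0.0, -0.001]
ft_force: [-0.3, -0.5, -1.9]
grip_width: 0.0596
grip_force: 15.0
```

Request:
{"method": "servo_tool", "body": {
  "moves": "0 0 0 0 0.05; 0 0 0 0 0.05; 0 0 0 0 0.05",
  "grip_force": 6
}}

```text
time: 6.18
position: [0.451, -0.1529, 0.0759]
tool_rot: [0.149, 0.989, -0.0, 0.001]
ft_force: [0.6, 0.6, -2.7]
grip_width: 0.0594
grip_force: 6.0
```

```bash
python3 - <<'E'
from h import *
o=get_obs();print(o["ft_force"],o["grip_width"],o["grip_force"])
s=cams.camera("scene");cv2.imwrite("pics/s4f.png",s)
s=s[190:320,170:320];cv2.imwrite("pics/s4.png",cv2.resize(s,None,fx=4,fy=4,interpolation=2))
shift([.449,-.153,.065],72.9)
E
```

```text
[ 0.6241  0.618  -2.6798] 0.059412299432758525 5.999315902590752
t 6.23 pos [ 0.4509 -0.1529  0.0758] yaw_y 72.89631891321505 tilt [ 0.0014 -0.0009 -1.    ] shift [ 0.0018 -0.0006  0.0108] spin -0.0036810867849510487
```

View pics/s4.png

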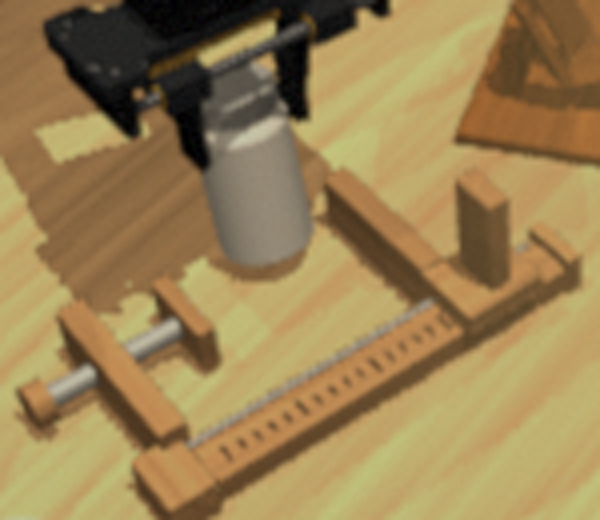

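The jar is still leaning in the grip, between the jaws and clear of both. Next I lower it until the base edge touches.

Request:
{"method": "servo_tool", "body": {
  "moves": "0 0 0.003 0 0.05; 0 0 0.006 0 0.05; 0 0 0.008 0 0.05; 0 0 0.01 0 0.05; 0 0 0.011 0 0.05; 0 0 0.011 0 0.05"
}}

```text
time: 6.73
position: [0.4522, -0.1537, 0.0646]
tool_rot: [0.149, 0.989, -0.001, 0.002]
ft_force: [1.0, -0.0, 3.9]
grip_width: 0.0595
grip_force: 6.0
```

Request:
{"method": "servo_tool", "body": {
  "moves": "-0.004 0 0 0 0.05; -0.008 0 -0.0005 0 0.05; -0.012 0 -0.0005 0 0.05; -0.016 0 0 0 0.05; -0.02 0 0 0 0.05; -0.024 0 0.0005 0 0.05",
  "grip_force": 4
}}

```text
time: 7.23
position: [0.4736, -0.1599, 0.0631]
tool_rot: [0.149, 0.989, 0.0, -0.0]
ft_force: [-0.1, -0.4, -2.7]
grip_width: 0.0597
grip_force: 4.0
```

```bash
python3 - <<'E'
from h import *
o=get_obs();print(o["ft_force"],o["grip_width"],o["grip_force"],o["moment"])
s=cams.camera("scene");cv2.imwrite("pics/s5f.png",s)
s=s[190:300,180:300];cv2.imwrite("pics/s5.png",cv2.resize(s,None,fx=4,fy=4,interpolation=2))
shift([.488,-.165,.060],72.9)
E
```

```text
[-0.0771 -0.3596 -2.6725] 0.05972909345763295 3.9983289688825607 [-0.0636  0.0138 -0.0009]
t 7.28 pos [ 0.4747 -0.1605  0.0632] yaw_y 72.87771818511659 tilt [ 0.0011 -0.0006 -1.    ] shift [-0.014  -0.0004  0.0032] spin -0.02228181488341363
```

View pics/s5.png

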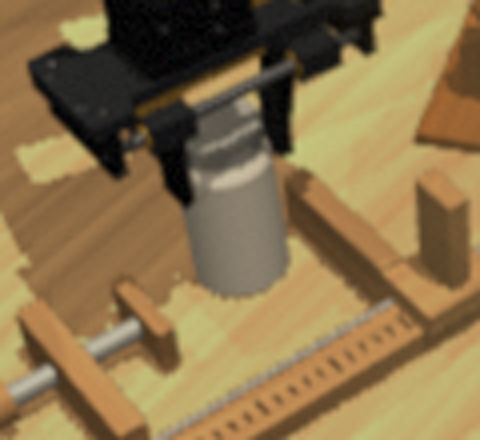

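The jar is now close to upright and hanging in the light grip. I centre it and set it down.

Request:
{"method": "servo_tool", "body": {
  "moves": "-0.004 0 0 0 0.05; -0.008 0 0 0 0.05; -0.012 0 0 0 0.05; -0.014 0 0.001 0 0.05; -0.014 0 0.002 0 0.05; -0.014 0 0.003 0 0.05; -0.014 0 0.003 0 0.05"
}}

```text
time: 7.87
position: [0.4891, -0.1652, 0.0616]
tool_rot: [0.149, 0.989, -0.001, 0.003]
ft_force: [2.4, 1.2, 4.2]
grip_width: 0.06
grip_force: 4.0
```

```bash
cat >> h.py <<'E'
def proj(n,P):
    m=cams.camera_model(n);q=m["R"]@np.array(P)+m["t"];return np.array([m["cx"]+m["fx"]*q[0]/q[2],m["cy"]+m["fy"]*q[1]/q[2]])
def edges(im,c,z0=.012,z1=.05):
    "jar silhouette (left,right) columns in scene per row between two heights, against an upright 60 mm cylinder"
    h=cv2.cvtColor(im,cv2.COLOR_BGR2HSV);b=proj("scene",[c[0],c[1],z0]);t=proj("scene",[c[0],c[1],z1])
    out=[]
    for v in range(int(t[1]),int(b[1])+1,2):
        x=int(b[0]+(t[0]-b[0])*(v-b[1])/(t[1]-b[1]));r=h[v,x-40:x+40,1]<75
        l=40
        while l>0 and r[l-1]:l-=1
        e=40
        while e<79 and r[e+1]:e+=1
        out.append((v,x-40+l,x-40+e))
    return np.array(out)
def tilt(im,c):
    e=edges(im,c);mid=(e[:,1]+e[:,2])/2
    s=np.polyfit(e[:,0],mid,1)[0];b=proj("scene",[c[0],c[1],0]);t=proj("scene",[c[0],c[1],.08])
    print("mid slope",s,"upright",(b[0]-t[0])/(b[1]-t[1]),"edges",e[::3].tolist())
    for nm,d in(("X",(.956,-.294)),("Y",(.294,.956))):
        t2=proj("scene",[c[0]+.0139*d[0],c[1]+.0139*d[1],.0788]);print(" slope if 10deg to +"+nm,(b[0]-t2[0])/(b[1]-t2[1]))
E
python3 - <<'E'
from h import *
s=cams.camera("scene");tilt(s,(.4885,-.165));o=get_obs();print(o["ft_force"],o["grip_width"])
tilt(cv2.imread("pics/s5f.png"),(.4885-.015,-.165+.005))
E
```

```text
mid slope 0.12142857142857769 upright 0.14000743337839947 edges [[246, 230, 253], [252, 231, 253]]
 slope if 10deg to +X -0.001845434477592706
 slope if 10deg to +Y -0.06728357500196151
[ 2.6444 -0.2915  5.3705] 0.05950766451064581
mid slope 0.20714285714285705 upright 0.14599269963295208 edges [[242, 226, 249], [248, 227, 250]]
 slope if 10deg to +X 0.007663259647236099
 slope if 10deg to +Y -0.061475896884748145
```

The jar is upright within about 2° and bearing on the table. Releasing it.

Request:
{"method": "servo_tool", "body": {
  "moves": "0 0 -0.0005 0 0.062; 0 0 -0.001 0 0.066; 0 0 -0.001 0 0.075; 0 0 -0.001 0 0.087; 0 0 -0.001 0 0.087; 0 0 -0.001 0 0.087",
  "grip_force": 4
}}

```text
time: 8.42
position: [0.4863, -0.1638, 0.0612]
tool_rot: [0.149, 0.989, 0.0, -0.0]
ft_force: [-0.0, 1.1, -0.5]
grip_width: 0.0834
grip_force: 0.0
```

Request:
{"method": "servo_tool", "body": {
  "moves": "0 0 -0.015 0 0.087; 0 0 -0.04 0 0.087; 0 0 -0.075 0 0.087; 0 0 -0.1 0 0.087; 0 0 -0.12 0 0.087; 0 0 -0.12 0 0.087"
}}

```text
time: 8.92
position: [0.4892, -0.1654, 0.1855]
tool_rot: [0.149, 0.989, -0.002, 0.004]
ft_force: [0.6, -0.1, 0.1]
grip_width: 0.0866
grip_force: 0.0
```

```bash
python3 - <<'E'
from h import *
s=cams.camera("scene");cv2.imwrite("pics/s6f.png",s);tilt(s,(.4885,-.165));o=get_obs();print(o["ft_force"],o["grip_width"])
m=cams.camera_model("wrist");im=cams.camera("wrist");cv2.imwrite("pics/w6f.png",im)
h=cv2.cvtColor(im,cv2.COLOR_BGR2HSV);k=((h[...,1]<75)&(h[...,2]>70)).astype(np.uint8)
for c in cv2.findContours(k,0,2)[0]:
    if cv2.contourArea(c)>300:
        r=cv2.minAreaRect(c);print(cv2.contourArea(c),r,cv2.boundingRect(c),plane("wrist",r[0],.115,m))
shift([.6005,-.1205,.18],72.9)
E
```

```text
mid slope 0.14999999999999777 upright 0.14000743337839947 edges [[246, 230, 253], [252, 231, 253]]
 slope if 10deg to +X -0.001845434477592706
 slope if 10deg to +Y -0.06728357500196151
[0.7035 0.0471 0.3208] 0.0872018986117643
3015.5 ((322.0, 194.5), (58.0, 67.0), -0.0) (293, 161, 59, 68) [ 0.4799 -0.1608  0.115 ]
t 9.02 pos [ 0.4868 -0.164   0.1819] yaw_y 72.87929892931398 tilt [ 0.0011 -0.0007 -1.    ] shift [-0.0958  0.0751  0.002 ] spin -0.02070107068603022
```

The jar stands upright at about (0.484,-0.163). Moving to the fin now.

Request:
{"method": "servo_tool", "body": {
  "moves": "-0.03 0.025 0 0 0.06; -0.06 0.05 0 0 0.06; -0.09 0.072 0 0 0.06; -0.096 0.075 0.01 0 0.06; -0.096 0.075 0.03 0 0.06; -0.096 0.075 0.055 0 0.06; -0.096 0.075 0.08 0 0.06; -0.096 0.075 0.1 0 0.06; -0.096 0.075 0.11 0 0.06; -0.096 0.075 0.11 0 0.06"
}}

```text
time: 9.85
position: [0.597, -0.1195, 0.0672]
tool_rot: [0.149, 0.989, 0.001, -0.004]
ft_force: [-0.3, 0.3, 0.9]
grip_width: 0.0606
grip_force: 0.0
```

```bash
python3 - <<'E'
from h import *
a=[get_obs()["position"]];
s=cams.camera("scene");a.append(get_obs()["position"]);w=cams.camera("wrist");a.append(get_obs()["position"])
print(np.array(a))
s=cv2.resize(s[190:300,190:320],None,fx=3,fy=3,interpolation=2)[:330];w=w[70:400,130:530]
cv2.imwrite("pics/s7.png",np.hstack([s,w]));tilt(cams.camera("scene"),(.4885,-.165));shift([.6005,-.1205,.071],72.9)
print(get_obs()["ft_force"])
E
```

```text
[[ 0.597  -0.1195  0.0672]
 [ 0.5986 -0.1201  0.0692]
 [ 0.6    -0.1206  0.0707]]
mid slope 0.1285714285714321 upright 0.14000743337839947 edges [[246, 230, 253], [252, 231, 253]]
 slope if 10deg to +X -0.001845434477592706
 slope if 10deg to +Y -0.06728357500196151
t 10.0 pos [ 0.6009 -0.1209  0.0718] yaw_y 72.8715554458435 tilt [ 0.0006 -0.0003 -1.    ] shift [0.0004 0.0002 0.0008] spin -0.028444554156507706
[1.7455 0.1562 0.0971]
```

View pics/s7.png

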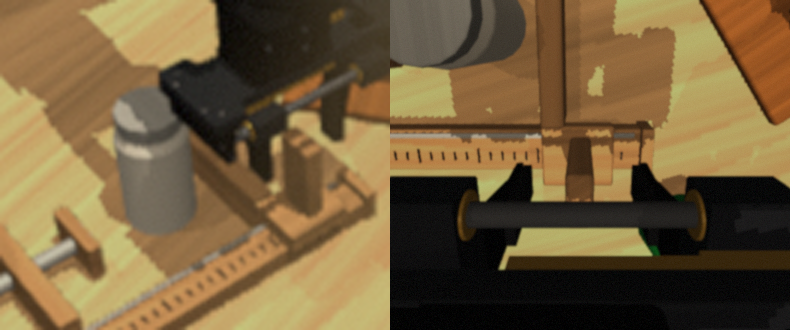

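The jar stands upright between pad and jaw, and the fin (wrist crop (580,165)) is centred between the open fingers. Gripping it.

Request:
{"method": "servo_tool", "body": {
  "moves": "0 0 0 0 0.04; 0 0 0 0 0.03; 0 0 0 0 0.02; 0 0 0 0 0.01; 0 0 0 0 0.01; 0 0 0 0 0.01; 0 0 0 0 0.01; 0 0 0 0 0.01",
  "grip_force": 25
}}

```text
time: 10.67
position: [0.6004, -0.1211, 0.0715]
tool_rot: [0.149, 0.989, -0.001, -0.0]
ft_force: [-0.9, 0.2, 1.2]
grip_width: 0.0156
grip_force: 25.0
```

Request:
{"method": "servo_tool", "body": {
  "moves": "0 -0.001 0 0 0.01; 0 -0.002 0 0 0.01; 0 -0.0035 0 0 0.01; 0 -0.005 0 0 0.01; 0 -0.0065 0 0 0.01; 0 -0.008 0 0 0.01; 0 -0.0095 0 0 0.01; 0 -0.0105 0 0 0.01; 0 -0.0115 0 0 0.01; 0 -0.0125 0 0 0.01"
}}

```text
time: 11.5
position: [0.5969, -0.1326, 0.0715]
tool_rot: [0.149, 0.989, 0.0, 0.0]
ft_force: [0.7, 3.7, 2.0]
grip_width: 0.0157
grip_force: 25.0
```

Request:
{"method": "servo_tool", "body": {
  "moves": "0 -0.001 0 0 0.01; 0 -0.002 0 0 0.01; 0 -0.003 0 0 0.01; 0 -0.004 0 0 0.01; 0 -0.005 0 0 0.01; 0 -0.006 0 0 0.01; 0 -0.0075 0 0 0.01; 0 -0.009 0 0 0.01; 0 -0.0105 0 0 0.01; 0 -0.012 0 0 0.01"
}}

```text
time: 12.33
position: [0.5936, -0.1434, 0.0715]
tool_rot: [0.149, 0.989, 0.001, 0.0]
ft_force: [1.6, 5.9, 2.6]
grip_width: 0.0159
grip_force: 25.0
```

Request:
{"method": "servo_tool", "body": {
  "moves": "0 -0.0015 0 0 0.01; 0 -0.003 0 0 0.01; 0 -0.0045 0 0 0.01; 0 -0.006 0 0 0.01; 0 -0.0075 0 0 0.01; 0 -0.009 0 0 0.01; 0 -0.0105 0 0 0.01; 0 -0.012 0 0 0.01; 0 -0.0135 0 0 0.01; 0 -0.015 0 0 0.01"
}}

```text
time: 13.17
position: [0.5892, -0.1577, 0.0715]
tool_rot: [0.149, 0.989, 0.001, 0.0]
ft_force: [2.7, 6.5, 1.9]
grip_width: 0.0157
grip_force: 25.0
```

```bash
cat >> h.py <<'E'
def push():
    "mean force along tool y and jaw travel, over a few readings (camera calls pass the time)"
    Y=np.array([.294,.956,0]);f=[];p=[]
    for _ in range(3):
        cams.camera("top");o=get_obs();f.append(o["ft_force"]@Y);p.append((o["position"]-[.6005,-.1205,.071])@Y)
    print("t",o["time"],"Fy",np.array(f),"travel mm",1e3*np.array(p),"w",o["grip_width"])
E
python3 - <<'E'
from h import *
push();s=cams.camera("scene")
tilt(s,np.array([.4865,-.164])-.024*np.array([.294,.956]))
E
```

```text
t 13.3167 Fy [4.7861 4.8648 4.3554] travel mm [-39.2522 -39.2556 -39.2573] w 0.01578062337253532
mid slope 0.17142857142856857 upright 0.15943594591277144 edges [[250, 221, 245], [256, 222, 245]]
 slope if 10deg to +X 0.022857469718051488
 slope if 10deg to +Y -0.05373979122493766
```

Request:
{"method": "servo_tool", "body": {
  "moves": "0 -0.0015 0 0 0.01; 0 -0.003 0 0 0.01; 0 -0.0045 0 0 0.01; 0 -0.006 0 0 0.01; 0 -0.0075 0 0 0.01; 0 -0.0085 0 0 0.01; 0 -0.0095 0 0 0.01; 0 -0.0105 0 0 0.01; 0 -0.0115 0 0 0.01; 0 -0.0125 0 0 0.01"
}}

```text
time: 14.2
position: [0.5855, -0.1696, 0.0715]
tool_rot: [0.149, 0.989, 0.001, 0.0]
ft_force: [1.5, 5.4, 2.1]
grip_width: 0.0155
grip_force: 25.0
```

Request:
{"method": "servo_tool", "body": {
  "moves": "0 -0.0005 0 0 0.01; 0 -0.001 0 0 0.01; 0 -0.0015 0 0 0.01; 0 -0.002 0 0 0.01"
}}

```text
time: 14.53
position: [0.5849, -0.1716, 0.0715]
tool_rot: [0.149, 0.989, 0.001, 0.0]
ft_force: [2.7, 6.3, 1.8]
grip_width: 0.0157
grip_force: 25.0
```

Request:
{"method": "servo_tool", "body": {
  "moves": "0 -0.0005 0 0 0.01; 0 -0.001 0 0 0.01; 0 -0.0015 0 0 0.01"
}}

```text
time: 14.78
position: [0.5845, -0.173, 0.0715]
tool_rot: [0.149, 0.989, 0.001, 0.0]
ft_force: [2.7, 6.1, 2.2]
grip_width: 0.016
grip_force: 25.0
```

Request:
{"method": "servo_tool", "body": {
  "moves": "0 -0.0004 0 0 0.01; 0 -0.0008 0 0 0.01; 0 -0.0012 0 0 0.01"
}}

```text
time: 15.03
position: [0.5841, -0.1741, 0.0715]
tool_rot: [0.149, 0.989, 0.001, 0.0]
ft_force: [3.0, 5.9, 2.1]
grip_width: 0.0156
grip_force: 25.0
```

Not at the anvil yet; creeping on.

Request:
{"method": "servo_tool", "body": {
  "moves": "0 -0.0004 0 0 0.01; 0 -0.0008 0 0 0.01; 0 -0.0012 0 0 0.01"
}}

```text
time: 15.28
position: [0.5838, -0.1753, 0.0715]
tool_rot: [0.149, 0.989, 0.001, 0.0]
ft_force: [2.9, 5.5, 2.7]
grip_width: 0.0157
grip_force: 25.0
```

Request:
{"method": "servo_tool", "body": {
  "moves": "0 -0.0003 0 0 0.01; 0 -0.0006 0 0 0.01; 0 -0.0009 0 0 0.01"
}}

```text
time: 15.53
position: [0.5837, -0.1757, 0.0715]
tool_rot: [0.149, 0.989, 0.001, 0.0]
ft_force: [3.6, 7.8, 2.8]
grip_width: 0.0159
grip_force: 25.0
```

Request:
{"method": "servo_tool", "body": {
  "moves": "0 -0.0002 0 0 0.01; 0 -0.0002 0 0 0.01"
}}

```text
time: 15.7
position: [0.5836, -0.1757, 0.0715]
tool_rot: [0.149, 0.989, 0.001, 0.0]
ft_force: [3.3, 7.6, 2.9]
grip_width: 0.0157
grip_force: 25.0
```

Request:
{"method": "servo_tool", "body": {
  "moves": "0 -0.0002 0 0 0.01; 0 -0.0002 0 0 0.01"
}}

```text
time: 15.87
position: [0.5836, -0.1757, 0.0715]
tool_rot: [0.149, 0.989, 0.001, 0.0]
ft_force: [3.7, 7.1, 2.3]
grip_width: 0.0157
grip_force: 25.0
```

Request:
{"method": "servo_tool", "body": {
  "moves": "0 -0.0003 0 0 0.01; 0 -0.0005 0 0 0.01; 0 -0.0005 0 0 0.01"
}}

```text
time: 16.12
position: [0.5836, -0.1757, 0.0715]
tool_rot: [0.149, 0.989, 0.001, 0.0]
ft_force: [4.4, 9.0, 2.1]
grip_width: 0.016
grip_force: 25.0
```

Request:
{"method": "servo_tool", "body": {
  "moves": "0 -0.0003 0 0 0.01; 0 -0.0003 0 0 0.01"
}}

```text
time: 16.28
position: [0.5836, -0.1758, 0.0715]
tool_rot: [0.149, 0.989, 0.002, 0.0]
ft_force: [4.6, 10.4, 2.0]
grip_width: 0.0156
grip_force: 25.0
```

Request:
{"method": "servo_tool", "body": {
  "moves": "0 -0.0003 0 0 0.01; 0 -0.0006 0 0 0.01; 0 -0.0008 0 0 0.01; 0 -0.0008 0 0 0.01"
}}

```text
time: 16.62
position: [0.5836, -0.1757, 0.0715]
tool_rot: [0.149, 0.989, 0.002, 0.001]
ft_force: [4.9, 11.0, 2.4]
grip_width: 0.0158
grip_force: 25.0
```

```bash
python3 -c "
from h import *
push()"
```

```text
t 16.7667 Fy [12.7004 12.2097 12.32  ] travel mm [-57.7684 -57.8034 -57.8151] w 0.01592131398160138
```

Request:
{"method": "servo_tool", "body": {
  "moves": "0 -0.0004 0 0 0.01; 0 -0.0008 0 0 0.01; 0 -0.001 0 0 0.01; 0 -0.001 0 0 0.01"
}}

```text
time: 17.1
position: [0.5836, -0.1758, 0.0715]
tool_rot: [0.15, 0.989, 0.003, 0.001]
ft_force: [5.7, 13.4, 3.0]
grip_width: 0.0161
grip_force: 25.0
```

```bash
python3 -c "
from h import *
push()
tilt(cams.camera('scene'),np.array([.4865,-.164])-.042*np.array([.294,.956]))"
```

```text
t 17.25 Fy [15.4401 14.8435 14.9333] travel mm [-57.8139 -57.8096 -57.7852] w 0.015600370479030077
mid slope 0.20714285714286854 upright 0.17408207514225463 edges [[253, 214, 238], [259, 215, 239]]
 slope if 10deg to +X 0.04137739999395226
 slope if 10deg to +Y -0.04375092120252916
```

Request:
{"method": "servo_tool", "body": {
  "moves": "0 0 0 0 0.05; 0 0 0 0 0.05; 0 0 0 0 0.05; 0 0 0 0 0.05; 0 0 0 0 0.05; 0 0 0 0 0.05"
}}

```text
time: 17.8
position: [0.582, -0.1804, 0.0712]
tool_rot: [0.149, 0.989, -0.0, -0.0]
ft_force: [0.6, -0.3, -0.6]
grip_width: 0.0457
grip_force: 0.0
```

```bash
python3 -c "
from h import *
push()
tilt(cams.camera('scene'),np.array([.4865,-.164])-.042*np.array([.294,.956]))"
```

```text
t 17.95 Fy [ 0.0397  0.0312 -0.8279] travel mm [-62.601  -62.4593 -62.3214] w 0.04907301988589869
mid slope 0.1500000000000014 upright 0.17408207514225463 edges [[253, 214, 239], [259, 215, 239]]
 slope if 10deg to +X 0.04137739999395226
 slope if 10deg to +Y -0.04375092120252916
```

Request:
{"method": "servo_tool", "body": {
  "moves": "0 0.004 -0.01 0 0.05; 0 0.004 -0.03 0 0.05; 0 0.004 -0.06 0 0.05; 0 0.004 -0.09 0 0.05; 0 0.004 -0.12 0 0.05; 0 0.004 -0.14 0 0.05; 0 0.004 -0.14 0 0.05; 0 0.004 -0.14 0 0.05"
}}

```text
time: 18.67
position: [0.5844, -0.1759, 0.2136]
tool_rot: [0.149, 0.989, -0.001, 0.002]
ft_force: [-0.4, 0.1, -1.1]
grip_width: 0.0498
grip_force: 0.0
```

```bash
python3 - <<'E'
from h import *
s=cams.camera("scene");c=np.array([.4865,-.164])-.042*np.array([.294,.956]);tilt(s,c);o=get_obs();print(o["ft_force"],o["position"])
im=cams.camera("wrist");m=cams.camera_model("wrist");h=cv2.cvtColor(im,cv2.COLOR_BGR2HSV);k=((h[...,1]<75)&(h[...,2]>70)).astype(np.uint8)
for q in cv2.findContours(k,0,2)[0]:
    if cv2.contourArea(q)>300:print(cv2.boundingRect(q))
# jaw/pad gap in wrist image along caliper x=-28 row at z=.04
Y=np.array([.294,.956,0]);X=np.array([.956,-.294,0]);O=np.array([.488,-.165,.04])
def P(p):
    q=m["R"]@p+m["t"];return (m["cx"]+m["fx"]*q[0]/q[2],m["cy"]+m["fy"]*q[1]/q[2])
print("expect pad,jaw px",P(O-.03*X-.071*Y),P(O-.03*X-.012*Y))
g=cv2.cvtColor(im,cv2.COLOR_BGR2GRAY);v=int(P(O-.03*X-.04*Y)[1]);d=np.diff(g[v-1:v+2].mean(0));print(v,[(i,int(d[i])) for i in range(len(d)) if abs(d[i])>13])
E
```

```text
mid slope 0.1857142857142827 upright 0.17408207514225463 edges [[253, 214, 238], [259, 215, 239]]
 slope if 10deg to +X 0.04137739999395226
 slope if 10deg to +Y -0.04375092120252916
[-0.061   0.153  -0.4341] [ 0.5833 -0.1754  0.2119]
(85, 150, 71, 67)
(204, 62, 87, 63)
expect pad,jaw px (np.float64(240.52929135158206), np.float64(71.71085282978311)) (np.float64(293.4188415204487), np.float64(71.69726969077428))
71 [(195, -21), (196, -33), (197, -24), (206, 16), (207, 31), (208, 34), (209, 18), (220, -13), (331, 17), (351, -20), (370, 17), (371, 18), (431, -19), (432, -29), (433, -38), (434, -23), (436, 18), (437, 17), (478, -17), (507, -22), (508, -20)]
```

```bash
python3 -c "
from rig import job
print(job.hand_in())"
```

```text
the job is handed in; nothing more can be done
None
```

The tall jar is upright in the caliper, held between the anvil pad and the sliding jaw. I let go at about 8 N above the sliding force, lifted the gripper clear and handed the job in at about 19 s; no verdict came back.

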